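# Line up the portion tubs and spot-check one with the surface probe

### The job

Line up the three square tubs for the delivery check: slide each one flush and square against the steel rail, one centred on each black tick, with the probe still in its stand. Then take the sprung surface probe out of its stand and hold it upright on the lid with the printed ring, its foot inside the ring, pressed lightly so that the foot is about half-way in, never bottomed hard; finish while holding it there in the gripper, with the tubs still in line and the other things on the bench left where they are.

Things in the scene. Friction and masses are not known exactly. Their poses are not given: they have to be found in the camera images.
- rail: straight steel rail bolted flat to the bench, 330 mm long along its own y, 12 mm thick, 25 mm high; origin under its centre on the bench. Its -x face (6 mm from the origin) looks to the robot and is the face the tubs go against. Three black ticks, 6 mm wide, cross its top and face at y = -115, 0 and +115 mm. The rail cannot move; its position and yaw vary.
- slot0 (a point): point on the bench in front of the rail's +y tick, 33 mm from the rail's centre line: where a tub's centre lies when the tub stands flush against the rail, centred on that tick. Axes as the rail's.
- slot1 (a point): point on the bench in front of the rail's middle tick, 33 mm from the rail's centre line: where a tub's centre lies when the tub stands flush against the rail, centred on that tick. Axes as the rail's.
- slot2 (a point): point on the bench in front of the rail's -y tick, 33 mm from the rail's centre line: where a tub's centre lies when the tub stands flush against the rail, centred on that tick. Axes as the rail's.
- tub_a_mid (a point): centre (21 mm above the bench) of a loose square white lidded portion tub, 42 mm high overall, about 200 g; body 54 x 54 mm, lid 56 x 56 mm (top 6 mm); z up, x and y square to its sides. Its lid carries the black printed ring. The tubs stand on the robot's side of the rail, roughly one before each tick, in any order.
- tub_b_mid (a point): centre (21 mm above the bench) of a loose square white lidded portion tub, 42 mm high overall, about 200 g; body 54 x 54 mm, lid 56 x 56 mm (top 6 mm); z up, x and y square to its sides. Plain lid. The tubs stand on the robot's side of the rail, roughly one before each tick, in any order.
- tub_c_mid (a point): centre (21 mm above the bench) of a loose square white lidded portion tub, 42 mm high overall, about 200 g; body 54 x 54 mm, lid 56 x 56 mm (top 6 mm); z up, x and y square to its sides. Plain lid. The tubs stand on the robot's side of the rail, roughly one before each tick, in any order.
- spot (a point): centre of the black ring printed on the lid of one tub, at the lid's centre on its top face (42 mm above the bench, 21 mm above the tub's centre); ring 28 mm inside and 34 mm outside diameter; z up.
- holder: black plastic stand fixed to the bench, base 90 x 70 x 8 mm, origin under the base's centre; on two cheeks it carries a slanted 50 x 50 x 35 mm socket block with a 16 mm square hole, in which the probe stands with its collar on the block. The probe leans 0.35 rad (20 degrees) from vertical, its handle towards the holder's -x, roughly to the robot. The probe comes out along its own axis: 65 mm of it is below the block's top.
- probe_grip (a point): centre of the handle of the loose surface probe (122 g). z runs along the probe from foot to top of handle. Grey handle 20 mm (x) by 24 mm (y) by 75 mm long, so it reaches 37.5 mm above and below this point; below it a round collar 36 mm diameter, 6 mm thick, then a 13 mm stem and the sprung foot. The foot's face is 108.5 mm below this point along the probe.
- tip (a point): centre of the flat face of the probe's sprung foot, a 12 mm steel disc at the probe's lower end; z as the probe's. It is pushed up into the stem when pressed.
- foot (a joint): how far the sprung foot is pressed into the probe: 0 = fully out, 0.012 m = fully in. Spring: about 0.8 N to start moving, then 0.4 N per mm (3.2 N half-way in, 5.6 N fully in).
- phone: black phone lying flat, 75 x 148 x 10 mm; loose bystander, to be left where it is (its origin lies at its underside).
- round_tub: round white lidded tub, 84 mm diameter, 50 mm high; loose bystander, to be left where it is (its origin lies at its underside).
- pepper_pot: small glass pot with steel cap, 38 mm diameter, 60 mm high; loose bystander, to be left where it is (its origin lies at its underside).
- can: steel food can with paper label, 72 mm diameter, 110 mm high; loose bystander, to be left where it is (its origin lies at its underside).
- spoon: steel spoon lying flat; loose bystander, to be left where it is (its origin lies at its underside).
- sauce_dish: small open round steel dish, 64 mm diameter, 30 mm high; loose bystander, to be left where it is (its origin lies at its underside).
- probe: the whole loose probe; origin on its axis at the face of the foot when fully out, axes as its handle's.
- tub_a: the tub with the ringed lid; origin under its centre.
- tub_b: a tub with a plain lid; origin under its centre.
- tub_c: a tub with a plain lid; origin under its centre.
Mind the look-alikes: they are no part of the job. What is shaped like the tub_b but yellow is not meant.

How it is judged:
By the outcome, as a careful person would: the job done as asked, in the order asked, and still so for the second after the job is handed in, while the arm keeps its last pose, push and grip.
It also fails if it takes over 64 s, if anything falls off the work surface, if the arm or the gripper's body presses on something with over 40 N, if the wrist force passes 120 N, or if a joint passes its speed limit or range.

### The arm

A 6-joint arm with a two-finger parallel gripper is mounted at the origin on the work surface. World frame = base frame: x ahead of the robot, y to its left, z up, the work surface at z = 0. Lengths are in mm, angles in rad, forces in N, time in s.
With the tool pointing down it reaches from about 250 to 725 mm from the base axis. Payload 9.7 kg.
Tool frame: the origin (TCP) lies on the front face of the gripper's body, between the roots of the fingers; the fingertips stand 73 mm ahead of it and the grasp point (between the pads) lies 54 mm ahead of it; z points along the fingers, y is the line along which they close (so a half turn about z gives the same grasp; the last joint's range is limited). The gripper opens to 85 mm and grips with 20 to 120 N. Pads are 22 mm wide; open, the fingers measure 114 mm over their backs; the gripper's body (76 mm by 85 mm) begins 54 mm behind the grasp point. The pads swing forward as they close: fully open they stand 13 mm farther back than shut.
Start: joints at [0, 0.087, 0.176, 1.66, 0, 1.571], TCP at [549.997, -0, 303.884] pointing down, gripper open.
Joint ranges: [-3.13, 3.13], [-0.85, 1.81], [-1.15, 1.24], [-2.2, 2.28], [-1.44, 1.52], [-3.14, 3.14]. Speed limits (rad/s): [2.22, 2.22, 2.57, 3.14, 3.14, 3.14].

### API

Orientations are given as a 3x3 rotation matrix whose columns are the frame's x, y, z axes.
In Python, from cell import manip gives the robot as it stands.
- The arm moves only by the tool play_rows, never from a script. Its argument "moves" is a list that holds one entry, the list of rows, each a list of 7 numbers: the shift along the tool's x, y, z in units of 40 mm (1.0 is 40 mm), then the turn, a rotation vector about the tool's x, y, z in units of 6 degrees (1.0 is 6 degrees), then the opening, from 0 (shut) to 1 (fully open). A call has 1 to 5 rows; each row is the pose to reach, as a shift and turn from the pose commanded when the call began, along the tool's axes at that moment; what a row does not reach only later rows make up. A row lasts 1/12 s, in which the tool goes at most 41.7 mm and 7.16 degrees, less where a joint would pass 70% of its speed; a pose out of reach is approached as far as the arm can. A call with a gripper value outside its range is refused whole. The fingers move at their own pace and stop on an object; "force" is the grip in N (left out, the last holds). Time passes only in rows, so rows that repeat a pose let the fingers close. It gives the time, the measured TCP pose, the force, the opening and the grip force at its end, in the units of the state.
- manip.state(): the state, without advancing time (a new reading comes with each control period).
- manip.snapshot(name): name is "scene" or "side" or "wrist"; returns a dict with "pixels" (420x560x3 uint8, blue, green, red), "intrinsics" (3x3 intrinsics, pixels), "position" and "attitude" of the camera in the world; the wrist camera has in their place "T_tool_cam" (4x4, takes a point from camera to tool coordinates, whose origin is the TCP and whose axes are the flange's). Camera axes: x right, y down, z forward; pixel columns grow to the right and rows downward; lengths in mm; the calibration is good to about 2 mm. A picture is of the moment at which its call begins: read the wrist's pose just before it. There is no depth.
- manip.hand_in(): hands the job in; it is judged then, once.
Trained networks look in the newest picture that a camera, given by its name, has taken for a name from the list of things; names that differ only in an ending like _2 or _b are one class to them, and where a whole thing is asked for, a point or a joint stands for the part that bears it (a point fixed in the world has none). Each returns a list of dicts, best first, with "conf" (0 to 1); they miss things now and then, are a little off and sometimes report something else, mostly with a low value. They report only what shows in the picture. A call takes as long as a camera call. They do not tell look-alikes from the thing itself.
- manip.find_in(camera, name): "point" ([row, column] in pixels, amid what is visible of it).
- manip.outline_of(camera, name): "mask" (420x560 bool, what is visible of it) and "point" ([row, column] in pixels, amid what is visible of it).
The state is a dict: "time_s": time; "qpos": joint angles; "joint_vel": joint speeds; "joint_efforts": joint torques, N m; "ee_pos": TCP position; "ee_rot": TCP orientation; "force": force on the tool from outside, world axes, zero at the start; "wrist_torque": the same for the moment, N m; "width": opening from 0.0 (shut) to 1.0 (fully open); "finger_force": force on a finger pad.
Only numpy, scipy, OpenCV 4.12 (cv2) and the standard library are available. Lean on these libraries where they do the work, as an engineer would, in place of code of your own. Each camera call takes 0.05 s, during which the arm holds its last target. There are 200 camera calls.

## Working session

There is one attempt and no reset: what is moved stays moved. The work goes in short steps, Python scripts to look and compute and a tool call to move; the robot and the scene stay as the last step left them, time stands still between calls to the robot, and variables do not carry over. Pictures are saved under pics/ and viewed, at most 10 in all, crops included, and the job is handed in when it is done.

Besides the shell and the picture viewer there is one more tool, called after "Emit:" as name([rows], argument=value, ...), one row to a line, values as JSON. play_rows: Moves the arm, as the interface text tells. Its arguments: {"type":"object","properties":{"moves":{"type":"array","items":{"type":"array","items":{"type":"array","items":{"type":"number"}}}},"force":{"type":"number"}},"required":["moves"]}

```bash
mkdir -p pics
cat > h.py <<'E'
import numpy as np, cv2
from cell import manip
def shot(n,f=None):
    st=manip.state(); s=manip.snapshot(n)
    K=np.array(s["intrinsics"])
    if n=="wrist":
        T=np.eye(4);T[:3,:3]=st["ee_rot"];T[:3,3]=st["ee_pos"]
        C=T@np.array(s["T_tool_cam"])
        R,p=C[:3,:3],C[:3,3]
    else: R,p=np.array(s["attitude"]),np.array(s["position"])
    if R.shape!=(3,3): print("att",R)
    if f: cv2.imwrite("pics/"+f,s["pixels"])
    return s["pixels"],K,R,p
def ray(cam,rc,z):
    _,K,R,p=cam; d=R@np.linalg.inv(K)@[rc[1],rc[0],1]
    return p+d*(z-p[2])/d[2]
def proj(cam,P):
    _,K,R,p=cam; q=K@(R.T@(np.array(P,float)-p)); return q[1]/q[2],q[0]/q[2]
E
cat > a.py <<'E'
from h import *
np.set_printoptions(precision=1,suppress=True)
s=manip.state();print(s)
Z=dict(rail=25,tub_a=42,tub_b=42,spot=42,holder=30,probe_grip=150,phone=10,round_tub=50,pepper_pot=60,can=110,spoon=5,sauce_dish=30)
for n in ("scene","side","wrist"):
    c=shot(n,n+"0.png"); print(n,c[2].round(3).tolist(),c[3],c[1][0,0])
    for k,z in Z.items():
        for d in manip.find_in(n,k)[:5]:
            if d["conf"]>.3: print(k,round(d["conf"],2),np.array(d["point"]),ray(c,d["point"],z))
E
python3 a.py; python3 -c "
import cv2,numpy as np
print(cv2.imread('pics/scene0.png').shape)"
```

```text
{'time_s': 0.0, 'qpos': array([-0. ,  0.1,  0.2,  1.7, -0. ,  1.6]), 'joint_vel': array([-0.,  0.,  0., -0., -0.,  0.]), 'joint_efforts': array([  0. , -52. ,  46.5,   0. ,   0. ,  -0. ]), 'ee_pos': array([549.9,  -0. , 303.2]), 'ee_rot': array([[ 0.,  1., -0.],
       [ 1., -0., -0.],
       [-0., -0., -1.]]), 'force': array([-1.2, -0.2,  0.1]), 'wrist_torque': array([-0.,  0., -0.]), 'finger_force': 0.0, 'width': 1.0006076686532477}
scene [[-0.7, 0.542, -0.464], [0.714, 0.542, -0.444], [0.011, -0.642, -0.767]] [975.7 411.8 818.9] 450.60134810178573
rail 0.86 [283.4 294.2] [614.4  89.9  25. ]
rail 0.39 [257.2 310.2] [543.6  69.3  25. ]
tub_a 0.88 [218.4 282.1] [519.9 -38.9  42. ]
tub_a 0.75 [254.8 310.1] [548.6  72.4  42. ]
tub_a 0.75 [351.4 284.7] [736.  182.6  42. ]
tub_a 0.74 [281.  356.1] [530.4 181.1  42. ]
tub_a 0.68 [280.6 296.8] [613.7  96.   42. ]
tub_b 0.88 [218.4 282.1] [519.9 -38.9  42. ]
tub_b 0.75 [254.8 310.1] [548.6  72.4  42. ]
tub_b 0.75 [351.4 284.7] [736.  182.6  42. ]
tub_b 0.74 [281.  356.1] [530.4 181.1  42. ]
tub_b 0.68 [280.6 296.8] [613.7  96.   42. ]
spot 
[... 1941 characters left out ...]
 ]
tub_a 0.96 [ 26.1 256.7] [518.3 164.7  42. ]
tub_a 0.9 [178.5 175.4] [418.5  10.8  42. ]
tub_a 0.74 [ 21.8 457. ] [716.8 168.5  42. ]
tub_a 0.64 [ 45.7 143.3] [402.8 147.4  42. ]
tub_b 0.97 [129.3 278.6] [539.2  65.9  42. ]
tub_b 0.96 [ 26.1 256.7] [518.3 164.7  42. ]
tub_b 0.9 [178.5 175.4] [418.5  10.8  42. ]
tub_b 0.74 [ 21.8 457. ] [716.8 168.5  42. ]
tub_b 0.64 [ 45.7 143.3] [402.8 147.4  42. ]
spot 0.85 [126.4 276.6] [537.  69.  42.]
spot 0.31 [ 27.1 254.5] [516.1 163.8  42. ]
holder 0.73 [351.8 271.1] [ 524.4 -254.6   30. ]
probe_grip 0.5 [ 22.4 258. ] [529.4 139.7 150. ]
pepper_pot 0.92 [335.4 346.8] [ 628.1 -197.8   60. ]
spoon 0.67 [140.3 431. ] [726.9  51.2   5. ]
(420, 560, 3)
```

View pics/scene0.png

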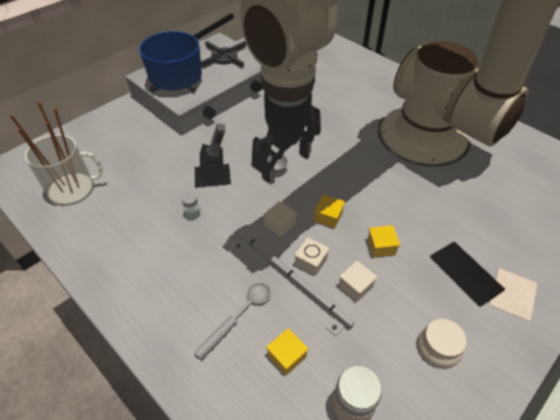

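View pics/wrist0.png

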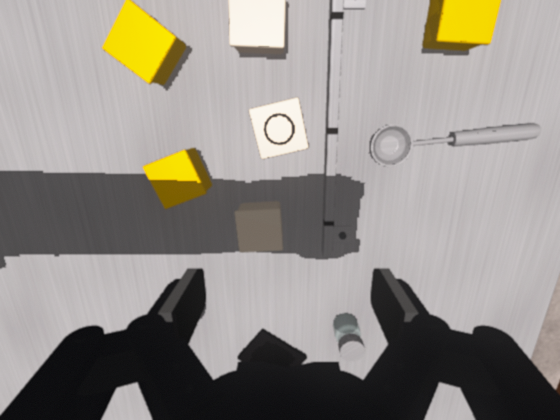

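Scene picture: the white tubs are at (281,356) plain, (255,310) ringed and (218,282) plain, the last in the arm's shadow. The yellow look-alikes are at (210,330), (240,385) and (350,287). The rail's ticks show in the wrist picture at (15,337), (131,333) and (223,329), with the ring at (128,279). I choose the three white tubs. I'll shift the arm for a better wrist view and use that as the close check.

Emit:
play_rows([
  [[1.25,0,0,0,0,0,1],[1.25,0,0,0,0,0,1],[1.25,0,0,0,0,0,1],[1.25,0,0,0,0,0,1]],
])

```text
time_s: 2.28
ee_pos: [549.9, 50.4, 303.9]
ee_rot: [[-0.002, 1.0, -0.0], [1.0, 0.002, -0.0], [-0.0, -0.0, -1.0]]
force: [-0.2, -0.7, 0.2]
width: 0.999
finger_force: 0.0
```

```bash
cat > b.py <<'E'
from h import *
np.set_printoptions(precision=2,suppress=True)
c=shot("wrist"); im=c[0]
for k in ("rail","tub_a"):
    for d in manip.outline_of("wrist",k)[:5]:
        m=d["mask"].astype(np.uint8); r=cv2.minAreaRect(np.argwhere(m)[:,::-1].astype(np.float32))
        print(k,round(d["conf"],2),np.array(d["point"]),r,m.sum())
# rectify the planes z=25 and z=42: world box x 450..650, y -90..230 at 0.5mm/px
def rect(z,x0=450,x1=650,y0=-90,y1=230,s=2.5):
    W=[(x0,y0),(x1,y0),(x0,y1),(x1,y1)]
    src=np.float32([proj(c,(x,y,z))[::-1] for x,y in W])
    dst=np.float32([((y-y0)*s,(x1-x)*s) for x,y in W])
    return cv2.warpPerspective(im,cv2.getPerspectiveTransform(src,dst),(int((y1-y0)*s),int((x1-x0)*s)),flags=cv2.INTER_CUBIC)
r=rect(25);cv2.imwrite("pics/r25.png",r)
cv2.imwrite("pics/r42.png",rect(42)); cv2.imwrite("pics/w1.png",im)
np.savez("w1.npz",K=c[1],R=c[2],p=c[3])
E
python3 b.py
```

```text
rail 0.84 [135.4 332.3] ((340.11016845703125, 153.3351287841797), (34.96189880371094, 272.51123046875), 2.3662478923797607) 4157
tub_a 0.94 [259.7 257.7] ((259.3316345214844, 261.4444885253906), (50.8857307434082, 44.49472427368164), 88.26429748535156) 2138
tub_a 0.89 [173.4 276.3] ((278.79412841796875, 172.67649841308594), (50.68994140625, 48.26458740234375), 75.96376037597656) 2324
tub_a 0.87 [ 92.6 149.8] ((150.34893798828125, 95.85450744628906), (67.9419174194336, 57.74623489379883), 31.82744598388672) 3562
tub_a 0.84 [ 70.3 258.8] ((258.5, 70.5), (61.0, 55.0), 90.0) 3248
tub_a 0.74 [216.2 183.5] ((183.0370635986328, 217.20220947265625), (48.42981719970703, 53.334102630615234), 64.35899353027344) 2380
```

View pics/r25.png

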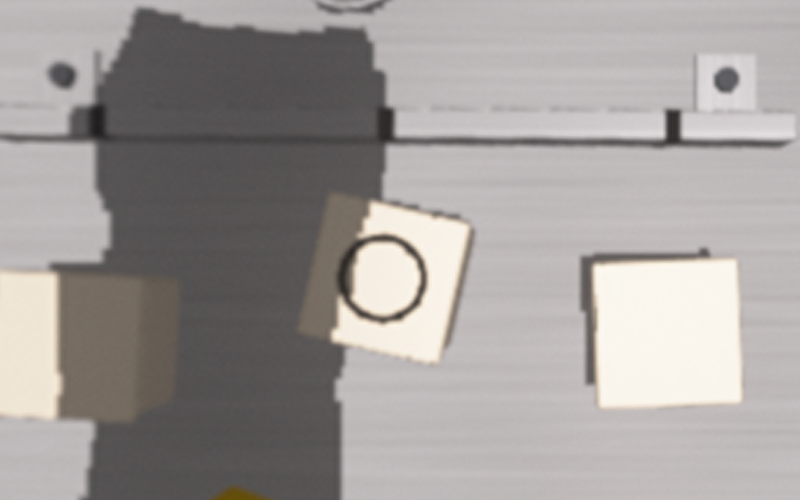

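View pics/r42.png

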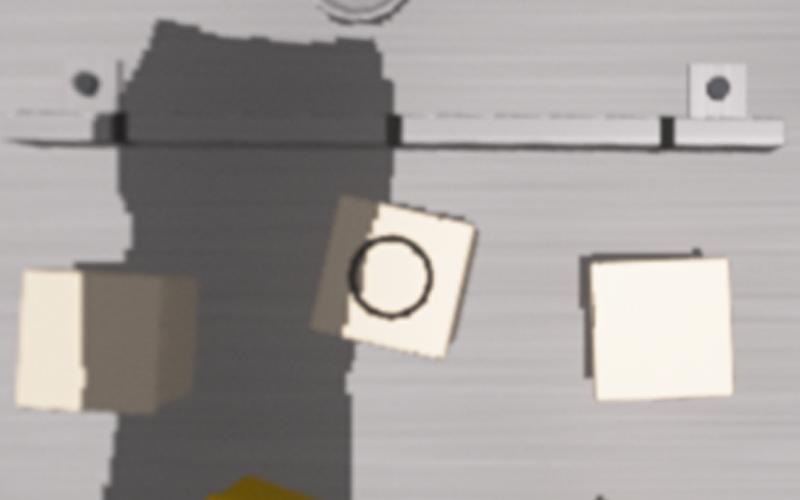

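The rectified pictures show ticks (z=25 plane) at u = 97, 386 and 673. The lids (z=42 plane) are centred at about (88,340) plain, (391,277) ringed and (661,329) plain. The close view confirms the choice. Next I refine the rail and compute the first move.

```bash
cat > mv.py <<'E'
from h import *
from scipy.spatial.transform import Rotation as Ro
np.set_printoptions(precision=3,suppress=True)
def down(yaw):  # tool x=-rail x, y=rail y, z down, turned by yaw
    return Ro.from_euler('z',yaw).as_matrix()@np.diag([-1.,1,-1])
def rel(R,p,s=None):
    s=s or manip.state(); R0=np.array(s["ee_rot"]);p0=np.array(s["ee_pos"])
    U,_,V=np.linalg.svd(R0);R0=U@V
    print("row",np.r_[R0.T@(np.array(p)-p0)/40, np.degrees(Ro.from_matrix(R0.T@R).as_rotvec())/6])
E
cat > c.py <<'E'
from mv import *
g=cv2.imread("pics/r25.png",0).astype(float)
# tick columns: dark in mid-top rows
prof=g[112:135].mean(0)
for u0 in (97,386,673):
    w=np.clip(np.median(prof[u0-30:u0+30])-prof[u0-14:u0+15],0,None); w[w<.4*w.max()]=0
    u=(w*np.arange(u0-14,u0+15)).sum()/w.sum(); print("tick y",-90+u/2.5)
# front lower edge: darkest line below the rail
us=np.r_[120:370:5,400:660:5,690:760:5]; vs=[]
for u in us:
    col=g[120:155,u-2:u+3].mean(1); d=np.gradient(cv2.GaussianBlur(col[:,None],(1,5),0).ravel())
    i=np.argmin(d); i=min(max(i,1),33);a,b,e=d[i-1:i+2]; vs.append(120+i+.5*(a-e)/(a-2*b+e))
vs=np.array(vs);k=np.polyfit(us,vs,1)
for _ in range(5):
    r=abs(vs-np.polyval(k,us));ok=r<max(1,np.median(r)*2.5);k=np.polyfit(us[ok],vs[ok],1)
print("front top edge slope",k[0],"x at y=64:",650-np.polyval(k,385)/2.5,ok.sum(),r[ok].std())
print(manip.state()["qpos"])
rel(down(.238),(539.2,66.4,150))
E
python3 c.py
```

```text
tick y -51.33037361078269
tick y 63.68600272851296
tick y 179.04664430212466
front top edge slope 0.008723560056971369 x at y=64: 595.4315123082854 112 0.22457524527106834
[ 0.09   0.092  0.182  1.66  -0.     1.661]
row [  0.426  -0.27    3.848  -0.001   0.001 -17.277]
```

Emit:
play_rows([
  [[0.43,-0.27,3.0,0,0,-5.8,1],[0.43,-0.27,3.0,0,0,-5.8,1],[0.43,-0.27,3.0,0,0,-5.8,1],[0.43,-0.27,3.0,0,0,-5.8,1],[0.43,-0.27,3.0,0,0,-5.8,1]],
])

```text
time_s: 2.85
ee_pos: [537.5, 66.5, 180.7]
ee_rot: [[-0.576, 0.818, -0.005], [0.818, 0.576, -0.001], [0.002, -0.005, -1.0]]
force: [0.2, -0.7, 0.9]
width: 0.998
finger_force: 0.0
```

Emit:
play_rows([
  [[0,0,0.5,0,0,-5.8,1],[0,0,0.5,0,0,-5.8,1],[0,0,0.5,0,0,-5.8,1],[0,0,0.5,0,0,-5.8,1],[0,0,0.5,0,0,-5.8,1]],
])

```text
time_s: 3.27
ee_pos: [539.2, 66.4, 163.8]
ee_rot: [[-0.939, 0.344, -0.0], [0.344, 0.939, -0.0], [0.0, -0.0, -1.0]]
force: [-0.3, -0.3, 0.1]
width: 1.001
finger_force: 0.0
```

Emit:
play_rows([
  [[0,0,0,0,0,-5.7,1],[0,0,0,0,0,-5.7,1],[0,0,0,0,0,-5.7,1],[0,0,0,0,0,-5.7,1],[0,0,0,0,0,-5.7,1]],
])

```text
time_s: 3.68
ee_pos: [539.3, 66.4, 163.9]
ee_rot: [[-0.97, -0.244, 0.0], [-0.244, 0.97, -0.0], [-0.0, -0.0, -1.0]]
force: [-0.5, 0.8, 0.6]
width: 0.996
finger_force: 0.0
```

Run:
```python
from mv import *
c=shot("wrist","w2.png")
print(manip.state()["qpos"],proj(c,(568.4,63.4,42)),[proj(c,(595.4+6-.0087*(y-63.7),y,25)) for y in (-51.3,63.7,179)])
print([ (d["conf"],d["point"],ray(c,d["point"],42)) for d in manip.find_in("wrist","spot")])
rel(down(.238),(539.2,66.4,88))
```

```text
[ 0.123  0.063 -0.119  1.388 -0.    -0.129] (np.float64(269.74646490497724), np.float64(275.27689511389417)) [(np.float64(264.55237189392363), np.float64(128.7575442110988)), (np.float64(293.2587005580539), np.float64(267.38441555808487)), (np.float64(320.06077341383855), np.float64(396.8153695850992))]
[(0.74, [227.3, 286.0], array([533.285,  62.917,  42.   ]))]
row [ 0.002 -0.002  1.898 -0.001  0.     0.034]
```

View pics/w2.png

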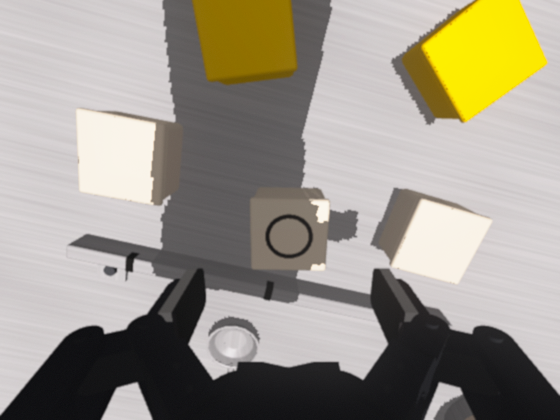

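Wrist picture: the ringed tub is square between the open fingers (ring at about (236,289)) and the middle tick is at (291,269), as predicted. I descend and grip lightly.

Emit:
play_rows([
  [[0,0,2.0,0,0,0,1],[0,0,2.0,0,0,0,1],[0,0,2.0,0,0,0,1],[0,0,2.0,0,0,0,1]],
], force=30)

```text
time_s: 4.12
ee_pos: [538.0, 66.7, 82.8]
ee_rot: [[-0.972, -0.236, -0.004], [-0.236, 0.972, -0.001], [0.004, 0.0, -1.0]]
force: [1.8, -0.2, 1.6]
width: 1.002
finger_force: 0.0
```

Emit:
play_rows([
  [[0,0,0,0,0,0,0.5],[0,0,0,0,0,0,0.5],[0,0,0,0,0,0,0.5],[0,0,0,0,0,0,0.5],[0,0,0,0,0,0,0.5]],
])

```text
time_s: 4.53
ee_pos: [540.5, 67.3, 86.7]
ee_rot: [[-0.971, -0.238, 0.004], [-0.238, 0.971, 0.0], [-0.004, -0.001, -1.0]]
force: [-1.9, -0.7, 6.0]
width: 0.643
finger_force: 30.9
```

Run:
```python
from mv import *
rel(down(.0087),(560,63.4,84)); rel(down(.0087),(568.4,63.4,84))
```

```text
row [-0.45  -0.21   0.068 -0.002  0.039  2.211]
row [-0.654 -0.26   0.069 -0.002  0.039  2.211]
```

Emit:
play_rows([
  [[-0.25,-0.1,0,0,0,1.1,0.5],[-0.48,-0.2,0,0,0,2.27,0.5],[-0.48,-0.2,0,0,0,2.27,0.5],[-0.48,-0.2,0,0,0,2.27,0.5],[-0.48,-0.2,0,0,0,2.27,0.5]],
])

```text
time_s: 4.95
ee_pos: [561.7, 64.1, 86.7]
ee_rot: [[-1.0, -0.003, 0.005], [-0.003, 1.0, 0.0], [-0.005, 0.0, -1.0]]
force: [4.1, -0.2, 5.7]
width: 0.645
finger_force: 32.2
```

Run:
```python
from mv import *
s=manip.state();print(s["ee_pos"],s["force"],s["wrist_torque"])
rel(down(.0087),(568.4,63.4,84))
c=shot("wrist","w3.png")
for y in (-51.3,63.7,179): print(proj(c,(595.4+6-.0087*(y-63.7),y,25)))
print([proj(c,(s["ee_pos"][0],s["ee_pos"][1],42))])
im=cv2.resize(c[0][180:330,190:390],(800,600),interpolation=cv2.INTER_CUBIC);cv2.imwrite("pics/w3c.png",im)
```

```text
[561.681  64.149  86.711] [ 4.082 -0.243  5.718] [-0.033 -0.601 -0.038]
row [-0.168 -0.019  0.069  0.004  0.051 -0.057]
(np.float64(342.7741226093583), np.float64(85.21264372344137))
(np.float64(341.74106146195305), np.float64(288.1436984658375))
(np.float64(340.7037571065799), np.float64(491.90827469974136))
[(np.float64(300.67174627381047), np.float64(289.46023860895565))]
```

View pics/w3c.png

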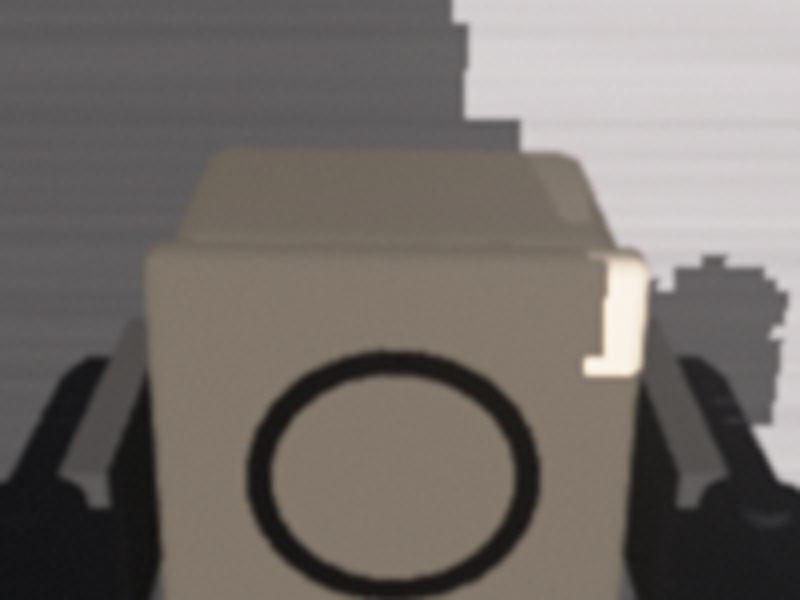

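The crop shows the ring at about (298.5,288.5) full-frame, with the tub square in the fingers. I push on to the rail in small steps.

Emit:
play_rows([
  [[-0.1,0,0,0,0,-0.05,0.5],[-0.16,0,0,0,0,-0.05,0.5],[-0.2,0,0,0,0,-0.05,0.5],[-0.2,0,0,0,0,-0.05,0.5]],
])

```text
time_s: 5.33
ee_pos: [568.3, 64.2, 86.7]
ee_rot: [[-1.0, -0.008, 0.002], [-0.008, 1.0, 0.0], [-0.002, 0.0, -1.0]]
force: [-5.6, 0.4, 11.1]
width: 0.651
finger_force: 32.6
```

Emit:
play_rows([
  [[-0.05,0,0,0,0,0,0.5],[-0.05,0,0,0,0,0,0.5],[-0.05,0,0,0,0,0,0.5]],
])

```text
time_s: 5.58
ee_pos: [569.3, 64.2, 86.7]
ee_rot: [[-1.0, -0.008, 0.0], [-0.008, 1.0, 0.0], [-0.0, 0.0, -1.0]]
force: [-11.9, -0.1, 14.8]
width: 0.647
finger_force: 32.9
```

Emit:
play_rows([
  [[-0.05,0,0,0,0,0,0.5],[-0.05,0,0,0,0,0,0.5],[-0.05,0,0,0,0,0,0.5]],
])

```text
time_s: 5.83
ee_pos: [569.9, 64.1, 86.7]
ee_rot: [[-1.0, -0.009, -0.003], [-0.009, 1.0, -0.0], [0.003, -0.0, -1.0]]
force: [-21.6, -1.7, 21.2]
width: 0.65
finger_force: 33.3
```

Emit:
play_rows([
  [[0,0,0,0,0,0,1],[0,0,0,0,0,0,1],[0,0,0,0,0,0,1],[0,0,-0.6,0,0,0,1],[0,0,-1.2,0,0,0,1]],
])

```text
time_s: 6.25
ee_pos: [571.1, 64.0, 131.3]
ee_rot: [[-1.0, -0.008, -0.003], [-0.008, 1.0, -0.0], [0.003, -0.0, -1.0]]
force: [0.6, 0.7, 1.2]
width: 1.004
finger_force: 0.0
```

Emit:
play_rows([
  [[0.6,0.8,-0.2,0,0,0.4,1],[1.25,1.8,-0.2,0,0,0.4,1],[1.25,2.77,-0.2,0,0,0.4,1],[1.25,2.77,-0.2,0,0,0.4,1],[1.25,2.77,-0.2,0,0,0.4,1]],
])

```text
time_s: 6.67
ee_pos: [520.6, 176.4, 140.2]
ee_rot: [[-1.0, 0.03, 0.001], [0.03, 1.0, 0.0], [-0.001, 0.0, -1.0]]
force: [0.4, -0.3, -0.5]
width: 1.001
finger_force: 0.0
```

Run:
```python
from mv import *
s=manip.state();print(s["ee_pos"],s["force"])
c=shot("wrist","w4.png")
for d in manip.outline_of("wrist","tub_b"):
    print(d["conf"],d["point"],ray(c,d["point"],42),d["mask"].sum())
rel(down(-.036),(518.4,174.6,84))
```

```text
[520.552 176.43  140.23 ] [ 0.396 -0.267 -0.46 ]
0.79 [288.4, 126.8] [545.663  66.574  42.   ] 5026
0.72 [40.1, 235.2] [401.231 152.295  42.   ] 10857
0.69 [239.1, 6.5] [507.478  -2.019  42.   ] 1642
0.65 [91.9, 29.0] [422.421  39.28   42.   ] 7268
0.57 [238.7, 286.0] [512.488 174.757  42.   ] 8023
row [ 0.066  0.007  1.398 -0.003  0.002  0.028]
```

View pics/w4.png

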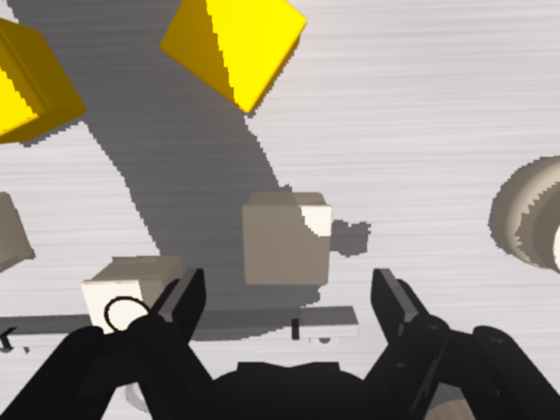

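Wrist picture: the +y tub lid (rows 205–285, cols 244–331) is centred between the fingers, and the ringed tub rests at the rail. I grip this tub and carry it over.

Emit:
play_rows([
  [[0.05,0,0.7,0,0,0,1],[0.05,0,1.4,0,0,0,1],[0.05,0,1.4,0,0,0,1],[0.05,0,1.4,0,0,0,1]],
])

```text
time_s: 7.1
ee_pos: [518.3, 173.1, 83.0]
ee_rot: [[-0.999, 0.035, -0.003], [0.035, 0.999, -0.001], [0.003, -0.001, -1.0]]
force: [0.5, -0.0, 0.1]
width: 1.0
finger_force: 0.0
```

Emit:
play_rows([
  [[0,0,0,0,0,0,0.5],[0,0,0,0,0,0,0.5],[0,0,0,0,0,0,0.5],[0,0,0,0,0,0,0.5],[0,0,0,0,0,0,0.5]],
])

```text
time_s: 7.52
ee_pos: [519.8, 174.5, 85.9]
ee_rot: [[-0.999, 0.034, 0.003], [0.034, 0.999, 0.0], [-0.003, 0.0, -1.0]]
force: [-0.5, -1.8, 6.2]
width: 0.648
finger_force: 31.4
```

Emit:
play_rows([
  [[-0.4,0.05,0,0,0,-0.2,0.5],[-0.8,0.1,0,0,0,-0.4,0.5],[-1.0,0.16,0,0,0,-0.43,0.5],[-1.0,0.16,0,0,0,-0.43,0.5],[-1.0,0.16,0,0,0,-0.43,0.5]],
])

```text
time_s: 7.93
ee_pos: [560.9, 179.9, 85.9]
ee_rot: [[-1.0, -0.011, 0.004], [-0.011, 1.0, 0.001], [-0.004, 0.001, -1.0]]
force: [4.4, 0.4, 5.3]
width: 0.648
finger_force: 32.6
```

```bash
cat > d.py <<'E'
from mv import *
import sys
x,y=map(float,sys.argv[1:3])
s=manip.state();print(s["ee_pos"],s["force"])
rel(down(.0087),(x,y+.5,s["ee_pos"][2]))
c=shot("wrist"); print("lid centre px at TCP",proj(c,(*s["ee_pos"][:2],42)))
im=c[0]; hsv=cv2.cvtColor(im,cv2.COLOR_BGR2HSV)
cv2.imwrite("pics/last.png",im)
g=cv2.GaussianBlur(im[:,:,1].astype(float),(3,3),0)
R=int(proj(c,(*s["ee_pos"][:2],42))[0])-25
gx=np.abs(np.gradient(g[R-15:R].mean(0))); 
print("strong col edges",[i for i in range(210,370) if gx[i]>=gx[i-3:i+4].max() and gx[i]>6], "rows",R-15,R)
print("lid cols if centred",[proj(c,(s["ee_pos"][0]-15,s["ee_pos"][1]+d,42)) for d in(-28,28)])
E
python3 d.py 567.4 178.8
```

```text
[560.938 179.946  85.938] [4.385 0.372 5.283]
row [-0.161 -0.018  0.001  0.009  0.042  0.026]
lid centre px at TCP (np.float64(301.7831824400155), np.float64(289.4094430654074))
strong col edges [216, 226, 322, 327, 331, 350] rows 261 276
lid cols if centred [(np.float64(272.78294310480715), np.float64(227.21759386444296)), (np.float64(273.99249156110903), np.float64(352.3714200950182))]
```

Emit:
play_rows([
  [[-0.1,-0.015,0,0,0,0.02,0.5],[-0.15,-0.015,0,0,0,0.02,0.5],[-0.2,-0.015,0,0,0,0.02,0.5],[-0.2,-0.015,0,0,0,0.02,0.5]],
])

```text
time_s: 8.32
ee_pos: [566.9, 179.4, 85.9]
ee_rot: [[-1.0, -0.01, 0.0], [-0.01, 1.0, 0.001], [-0.0, 0.001, -1.0]]
force: [-6.8, -0.2, 11.8]
width: 0.649
finger_force: 33.1
```

Emit:
play_rows([
  [[-0.05,0,0,0,0,0,0.5],[-0.1,0,0,0,0,0,0.5],[-0.1,0,0,0,0,0,0.5]],
])

```text
time_s: 8.57
ee_pos: [569.2, 179.4, 85.9]
ee_rot: [[-1.0, -0.01, -0.003], [-0.01, 1.0, 0.001], [0.003, 0.001, -1.0]]
force: [-18.1, -0.7, 19.8]
width: 0.644
finger_force: 33.6
```

Emit:
play_rows([
  [[0,0,0,0,0,0,1],[0,0,0,0,0,0,1],[0,0,0,0,0,0,1],[0,0,-0.6,0,0,0,1],[0,0,-1.4,0,0,0,1]],
])

```text
time_s: 8.98
ee_pos: [569.6, 178.6, 137.5]
ee_rot: [[-1.0, -0.009, -0.005], [-0.009, 1.0, -0.002], [0.005, -0.002, -1.0]]
force: [-0.3, 0.5, 1.4]
width: 1.0
finger_force: 0.0
```

Emit:
play_rows([
  [[0.4,-0.9,0,0,0,0,1],[0.7,-1.8,0,0,0,0,1],[1.0,-2.7,0,0,0,0,1],[1.2,-3.6,0,0,0,-0.38,1],[1.47,-4.5,0,0,0,-0.38,1]],
])

```text
time_s: 9.4
ee_pos: [513.4, -2.9, 140.0]
ee_rot: [[-0.999, -0.052, 0.001], [-0.052, 0.999, -0.0], [-0.001, -0.0, -1.0]]
force: [0.7, -0.5, 0.1]
width: 0.999
finger_force: 0.0
```

Emit:
play_rows([
  [[0,-0.9,0,0,0,0,1],[0,-1.34,0,0,0,0,1],[0,-1.34,0,0,0,0,1],[0,-1.34,0,0,0,0,1]],
])

```text
time_s: 9.73
ee_pos: [516.5, -55.9, 139.9]
ee_rot: [[-0.999, -0.047, 0.0], [-0.047, 0.999, 0.0], [-0.0, 0.0, -1.0]]
force: [0.9, 0.3, -0.1]
width: 1.003
finger_force: 0.0
```

Run:
```python
from mv import *
s=manip.state();print(s["ee_pos"],s["force"])
c=shot("wrist","w5.png")
rel(down(.05),(514,-54.8,84))
print(proj(c,(*s["ee_pos"][:2],42)))
```

```text
[516.51  -55.916 139.894] [ 0.936  0.269 -0.085]
row [ 0.063  0.01   1.396  0.002 -0.    -0.017]
(np.float64(250.57884209167764), np.float64(288.9681394275187))
```

View pics/w5.png

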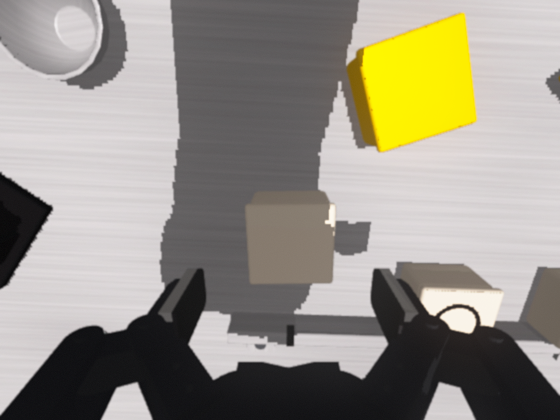

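Wrist picture: the -y tub lid is centred at (244,290) between the fingers. I grip it and carry it over.

Emit:
play_rows([
  [[0.08,0.01,0.7,0,0,0,1],[0.08,0.01,1.4,0,0,0,1],[0.08,0.01,1.4,0,0,0,1],[0.08,0.01,1.4,0,0,0,1]],
])

```text
time_s: 10.12
ee_pos: [512.5, -53.7, 83.1]
ee_rot: [[-0.999, -0.051, -0.003], [-0.051, 0.999, 0.0], [0.003, 0.001, -1.0]]
force: [-0.1, -0.1, 0.2]
width: 1.0
finger_force: 0.0
```

Emit:
play_rows([
  [[0,0,0,0,0,0,0.5],[0,0,0,0,0,0,0.5],[0,0,0,0,0,0,0.5],[0,0,0,0,0,0,0.5],[0,0,0,0,0,0,0.5]],
])

```text
time_s: 10.53
ee_pos: [514.3, -54.5, 85.8]
ee_rot: [[-0.999, -0.05, 0.003], [-0.05, 0.999, 0.0], [-0.003, 0.0, -1.0]]
force: [-0.8, 2.0, 6.0]
width: 0.646
finger_force: 31.4
```

Emit:
play_rows([
  [[-0.4,0.02,0,0,0,0.2,0.5],[-0.8,0.06,0,0,0,0.37,0.5],[-1.13,0.06,0,0,0,0.37,0.5],[-1.13,0.06,0,0,0,0.37,0.5],[-1.13,0.06,0,0,0,0.37,0.5]],
])

```text
time_s: 10.95
ee_pos: [560.4, -50.1, 85.8]
ee_rot: [[-1.0, -0.011, 0.004], [-0.011, 1.0, -0.0], [-0.004, -0.0, -1.0]]
force: [3.7, 0.1, 5.6]
width: 0.645
finger_force: 32.6
```

```bash
python3 d.py 569.4 -51.6
```

```text
[560.445 -50.112  85.816] [3.685 0.068 5.56 ]
row [-0.224 -0.027  0.001 -0.003  0.041  0.018]
lid centre px at TCP (np.float64(301.9517791882573), np.float64(289.5309631047893))
strong col edges [216, 226, 349, 360] rows 261 276
lid cols if centred [(np.float64(272.93230581593156), np.float64(227.28067224791752)), (np.float64(274.13984489112516), np.float64(352.5480972602745))]
```

Emit:
play_rows([
  [[-0.1,-0.015,0,0,0,0.02,0.5],[-0.18,-0.015,0,0,0,0.02,0.5],[-0.24,-0.015,0,0,0,0.02,0.5],[-0.24,-0.015,0,0,0,0.02,0.5]],
])

```text
time_s: 11.33
ee_pos: [568.1, -50.7, 85.8]
ee_rot: [[-1.0, -0.008, 0.001], [-0.008, 1.0, -0.0], [-0.001, -0.0, -1.0]]
force: [-5.9, -0.0, 11.9]
width: 0.649
finger_force: 33.0
```

Emit:
play_rows([
  [[-0.05,0,0,0,0,0,0.5],[-0.1,0,0,0,0,0,0.5],[-0.1,0,0,0,0,0,0.5]],
])

```text
time_s: 11.58
ee_pos: [570.2, -50.7, 85.8]
ee_rot: [[-1.0, -0.008, -0.003], [-0.008, 1.0, -0.0], [0.003, -0.0, -1.0]]
force: [-16.9, 0.8, 19.0]
width: 0.65
finger_force: 33.6
```

Emit:
play_rows([
  [[0,0,0,0,0,0,1],[0,0,0,0,0,0,1],[0,0,0,0,0,0,1],[0,0,-0.6,0,0,0,1],[0,0,-1.4,0,0,0,1]],
])

```text
time_s: 12.0
ee_pos: [570.5, -50.4, 137.6]
ee_rot: [[-1.0, -0.008, -0.005], [-0.008, 1.0, 0.0], [0.005, 0.0, -1.0]]
force: [0.0, -0.3, -0.4]
width: 1.005
finger_force: 0.0
```

Emit:
play_rows([
  [[-0.3,0.6,-0.7,0,0,0,1],[-0.6,1.2,-1.4,0,0,0,1],[-0.9,1.8,-2.0,0,0,0,1],[-1.2,2.4,-2.6,0,0,0,1],[-1.2,2.85,-3.2,0,0,0,1]],
])

```text
time_s: 12.42
ee_pos: [620.2, 65.6, 268.5]
ee_rot: [[-1.0, -0.009, 0.0], [-0.009, 1.0, 0.0], [-0.0, 0.0, -1.0]]
force: [1.2, 0.1, -0.6]
width: 1.001
finger_force: 0.0
```

Emit:
play_rows([
  [[0,0,-0.8,0,0,0,1],[0,0,-0.8,0,0,0,1],[0,0,-0.8,0,0,0,1]],
])

```text
time_s: 12.67
ee_pos: [619.7, 64.3, 301.8]
ee_rot: [[-1.0, -0.009, 0.003], [-0.009, 1.0, 0.0], [-0.003, 0.0, -1.0]]
force: [-0.8, 0.4, 0.7]
width: 1.004
finger_force: 0.0
```

Run:
```python
from mv import *
s=manip.state();print(s["ee_pos"],s["force"])
c=shot("wrist","w6.png");im=c[0]
def rect(z,x0,x1,y0,y1,k):
    W=[(x0,y0),(x1,y0),(x0,y1),(x1,y1)]
    src=np.float32([proj(c,(x,y,z))[::-1] for x,y in W])
    dst=np.float32([((y-y0)*k,(x1-x)*k) for x,y in W])
    return cv2.warpPerspective(im,cv2.getPerspectiveTransform(src,dst),(int((y1-y0)*k),int((x1-x0)*k)),flags=cv2.INTER_CUBIC)
a=rect(25,525,620,-100,220,2.5);b=rect(42,525,620,-100,220,2.5)
cv2.imwrite("pics/r6.png",np.vstack([a,b]))
print([proj(c,(x,y,25)) for x in (525,620) for y in (-100,220)])
```

```text
[619.661  64.251 301.761] [-0.826  0.429  0.735]
[(np.float64(100.90365636352075), np.float64(142.22991452001736)), (np.float64(103.81210906705319), np.float64(428.0707925956125)), (np.float64(184.04437167156425), np.float64(154.03116419544878)), (np.float64(186.4318402684966), np.float64(415.2998804337222))]
```

View pics/r6.png

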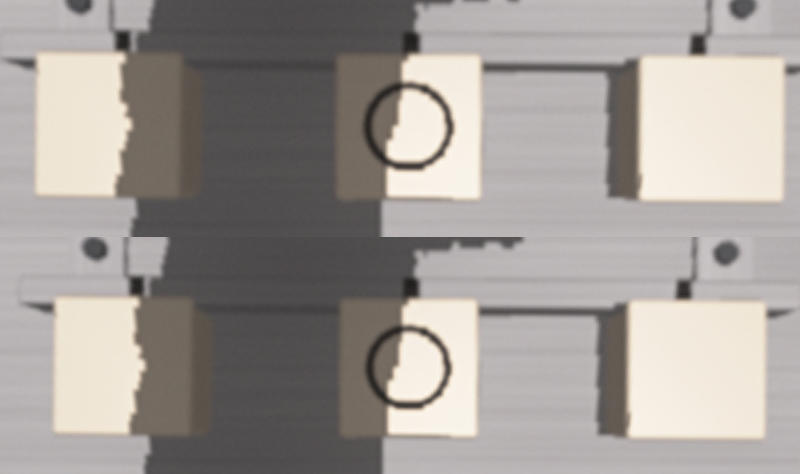

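The top-plane ticks are at u = 122.5, 411.5 and 697.5 in the upper half. The tub lids are at u = 123.5, 408.5 and 697.5 in the lower half, so all three are within about 0.6 mm of their ticks, flush and square. Now I look at the probe.

Emit:
play_rows([
  [[0,-1,-1,0,0,0,1],[0.2,-2,-1.8,0,0,0,1],[0.5,-3,-1.8,0,0,0,1],[1.0,-4,-1.8,0,0,0,1],[1.5,-5,-1.8,0,0,0,1]],
])

```text
time_s: 13.13
ee_pos: [571.3, -114.7, 370.3]
ee_rot: [[-1.0, -0.008, -0.001], [-0.008, 1.0, 0.0], [0.001, 0.0, -1.0]]
force: [0.9, -0.5, 0.5]
width: 1.0
finger_force: 0.0
```

Emit:
play_rows([
  [[0,-1,0,0,0,0,1],[0,-2,0,0,0,0,1],[0,-2,0,0,0,0,1],[0,-2,0,0,0,0,1]],
])

```text
time_s: 13.47
ee_pos: [571.8, -195.3, 369.2]
ee_rot: [[-1.0, -0.004, -0.003], [-0.004, 1.0, 0.001], [0.003, 0.001, -1.0]]
force: [0.1, 0.5, -0.2]
width: 0.997
finger_force: 0.0
```

```bash
cat > e.py <<'E'
from mv import *
import sys,pickle
out=[]
for n in sys.argv[1:]:
    c=shot(n,n+"_p.png")
    for k in ("probe_grip","holder"):
        for d in manip.outline_of(n,k)[:2]:
            m=d["mask"]; r=cv2.minAreaRect(np.argwhere(m)[:,::-1].astype(np.float32))
            print(n,k,round(d["conf"],2),d["point"],m.sum(),np.round(r[0],1),np.round(r[1],1),round(r[2],1))
            out.append((n,k,d["conf"],m,c))
pickle.dump(out,open("o_%s.pkl"%"_".join(sys.argv[1:]),"wb"))
print(manip.state()["ee_pos"],manip.state()["qpos"])
E
python3 e.py wrist scene side
python3 -c "
import cv2,numpy as np
a=cv2.imread('pics/wrist_p.png');b=cv2.imread('pics/scene_p.png');c=cv2.imread('pics/side_p.png')
o=np.zeros((600,800,3),np.uint8)
o[:360,:480]=cv2.resize(a,(480,360))
o[:360,480:800]=cv2.resize(b[110:230,160:267],(320,360))
o[360:600,:320]=cv2.resize(c[250:370,200:360],(320,240))
cv2.imwrite('pics/m.png',o)"
```

```text
wrist probe_grip 0.59 [130.2, 213.6] 1147 [213.1 129.4] [47.8 30.7] 77.9
wrist holder 0.83 [144.7, 227.4] 2220 [222.2 138.3] [55.8 62.1] 36.5
scene probe_grip 0.94 [140.9, 215.9] 329 [215. 140.] [12.8 33. ] 13.5
scene probe_grip 0.57 [322.2, 230.5] 924 [230.5 320. ] [ 21.9 101.1] 45.0
scene holder 0.75 [282.9, 298.9] 1759 [290.3 282.8] [151.1  22.8] 40.4
scene holder 0.57 [171.2, 208.1] 1101 [211.5 165.5] [43. 35.] 90.0
side probe_grip 0.7 [296.8, 261.3] 559 [266.5 305.4] [61.6 16.3] 67.8
side holder 0.73 [332.0, 275.0] 1437 [274.  326.8] [47.4 46.8] 28.6
[ 572.556 -191.946  371.23 ] [-0.323  0.264  0.513  1.819  0.    -0.333]
```

View pics/m.png

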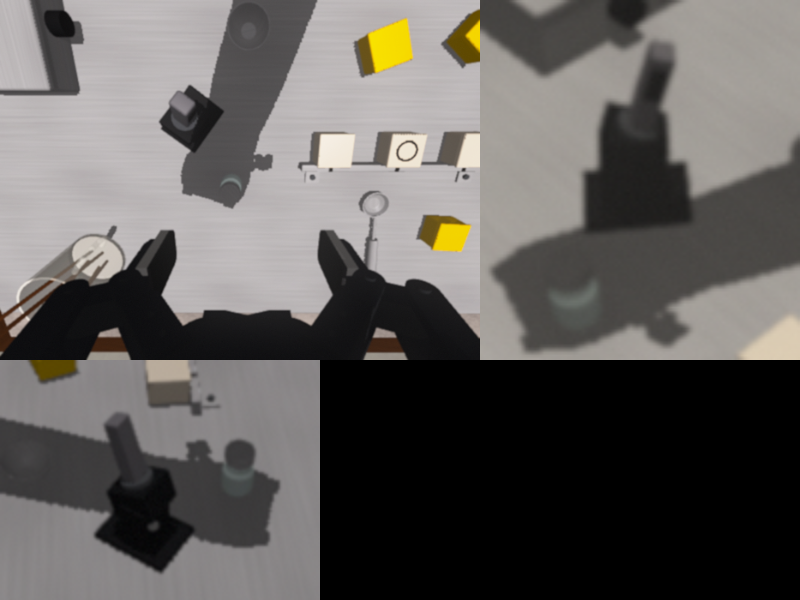

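The picture shows the wrist view with the probe top at about (120,213) full-frame and the base turned roughly 40°. The scene handle is at (141,216) and the side handle at (297,261), leaning toward -x. I fit a probe model to the three outlines.

```bash
cat > fit.py <<'E'
from mv import *
import pickle,sys
from scipy.optimize import minimize, differential_evolution
obs=[]
for f in sys.argv[1:]:
    for n,k,cf,m,c in pickle.load(open(f,"rb")):
        if k=="probe_grip" and not (n=="scene" and m.sum()>800): obs.append((n,m,c))
H=np.array([(a*10,b*12,e*37.5) for a in(-1,1) for b in(-1,1) for e in(-1,1)],float)
t=np.linspace(0,2*np.pi,24,endpoint=False)
C=np.array([(18*np.cos(a),18*np.sin(a),z) for a in t for z in(-37.5,-43.5)])
def pose(q): 
    R=Ro.from_euler('z',q[3]).as_matrix()@Ro.from_euler('y',-.35).as_matrix()
    return R,np.array(q[:3])
S=3
def loss(q,each=False):
    R,p=pose(q);L=[]
    for n,m,c in obs:
        im=np.zeros((420*S,560*S),np.uint8)
        for P in (H,C):
            uv=np.array([proj(c,R@v+p)[::-1] for v in P]); 
            cv2.fillConvexPoly(im,cv2.convexHull(((uv+.5)*S).astype(np.int32)),1)
        M=cv2.resize(m.astype(np.uint8),None,fx=S,fy=S,interpolation=0)
        L.append(1-(im&M).sum()/max(1,(im|M).sum()))
    return L if each else sum(L)
best=None
for y0 in (-1.2,-.7,-.2,.3,.8):
    r=minimize(loss,[520,-260,150,y0],method="Nelder-Mead",options=dict(initial_simplex=np.array([[520,-260,150,y0],[540,-260,150,y0],[520,-240,150,y0],[520,-260,165,y0],[520,-260,150,y0+.4]]),maxiter=150))
    print(r.x,r.fun,loss(r.x,True))
    if best is None or r.fun<best.fun: best=r
R,p=pose(best.x); print("top",p+R[:,2]*37.5,"axis",R[:,2])
np.save("probe.npy",best.x)
# base yaw from dark mask in wrist image (holder outline)
for f in sys.argv[1:]:
  for n,k,cf,m,c in pickle.load(open(f,"rb")):
    if k=="holder" and not(n=="scene" and m.sum()>1500):
        cs,_=cv2.findContours(m.astype(np.uint8),0,2); a=max(cs,key=cv2.contourArea)
        ap=cv2.approxPolyDP(a,3,True)[:,0]
        print(n,[ (tuple(int(i) for i in u),ray(c,(u[1],u[0]),8)[:2].round()) for u in ap])
E
time python3 fit.py o_wrist_scene_side.pkl
```

```text
[ 504.195 -273.413  122.097   -0.733] 0.4149652294656686 [np.float64(0.09011365686451378), np.float64(0.18083031485093337), np.float64(0.14402125775022145)]
[ 504.314 -273.402  121.707   -0.763] 0.4107436941120799 [np.float64(0.09375567253585038), np.float64(0.1680293205525797), np.float64(0.14895870102364983)]
[ 504.187 -274.11   121.268   -0.717] 0.4109842514716745 [np.float64(0.07762847285273289), np.float64(0.18343524180100057), np.float64(0.14992053681794104)]
[ 503.817 -273.277  121.97    -0.755] 0.41814799537047953 [np.float64(0.09836213102951763), np.float64(0.1645892351274788), np.float64(0.1551966292134831)]
[ 504.908 -273.041  122.332   -0.766] 0.42156875969774443 [np.float64(0.10655959577731666), np.float64(0.17466139954853277), np.float64(0.140347764371895)]
top [ 495.018 -264.517  156.934] axis [-0.248  0.237  0.939]
wrist [((219, 101), array([ 471., -292.])), ((215, 109), array([ 481., -298.])), ((228, 120), array([ 496., -281.])), ((227, 148), array([ 535., -285.])), ((218, 154), array([ 543., -298.])), ((206, 151), array([ 539., -316.])), ((199, 142), array([ 526., -
[... 290 characters left out ...]
ray([ 541., -337.])), ((194, 187), array([ 582., -283.])), ((229, 183), array([ 512., -233.])), ((222, 148), array([ 440., -345.])), ((213, 158), array([ 482., -331.])), ((205, 152), array([ 483., -364.])), ((207, 145), array([ 461., -382.]))]
side [((277, 304), array([ 543., -196.])), ((270, 315), array([ 524., -230.])), ((259, 311), array([ 500., -216.])), ((254, 314), array([ 488., -225.])), ((256, 326), array([ 491., -261.])), ((248, 337), array([ 472., -291.])), ((281, 356), array([ 541., -347.])), ((296, 334), array([ 579., -290.])), ((284, 326), array([ 554., -265.])), ((287, 314), array([ 564., -229.])), ((284, 306), array([ 559., -204.]))]
real	0m12.158s
user	0m11.731s
sys	0m13.123s
```

```bash
cat >> mv.py <<'E'
def probepose(yaw):
    R=Ro.from_euler('z',yaw).as_matrix()@Ro.from_euler('y',-.35).as_matrix()
    return R, R@np.diag([-1.,1,-1])   # probe frame, tool frame
E
python3 - <<'E'
from mv import *
P,T=probepose(-.66); print(T)
g=np.array([504,-273.5,122]); rel(T,g+P[:,2]*144)
E
```

```text
[[-0.742  0.613  0.271]
 [ 0.576  0.79  -0.21 ]
 [-0.343  0.    -0.939]]
row [ 2.702 -1.256  2.849  1.119 -3.215  6.328]
```

Emit:
play_rows([
  [[0.9,-0.4,0.5,0.18,-0.5,1.0,1],[1.8,-0.8,1.2,0.36,-1.0,2.0,1],[2.7,-1.25,2.0,0.54,-1.5,3.0,1],[2.7,-1.25,2.8,0.72,-2.05,4.0,1],[2.7,-1.25,2.85,0.9,-2.57,5.06,1]],
])

```text
time_s: 14.33
ee_pos: [463.3, -244.0, 255.7]
ee_rot: [[-0.861, 0.462, 0.215], [0.441, 0.887, -0.138], [-0.254, -0.024, -0.967]]
force: [-0.1, -0.1, -0.9]
width: 1.0
finger_force: 0.0
```

Run:
```python
from mv import *
P,T=probepose(-.66)
g=np.array([504,-273.5,122]); rel(T,g+P[:,2]*144)
```

```text
row [-0.038  0.035 -0.032  0.294 -0.867  1.707]
```

Emit:
play_rows([
  [[0,0,0,0.25,-0.72,1.4,1],[0,0,0,0.25,-0.72,1.4,1],[0,0,0,0.25,-0.72,1.4,1],[0,0,0,0.25,-0.72,1.4,1]],
])

```text
time_s: 14.67
ee_pos: [464.8, -243.2, 257.8]
ee_rot: [[-0.77, 0.582, 0.261], [0.548, 0.813, -0.195], [-0.326, -0.007, -0.945]]
force: [0.7, 1.1, 0.5]
width: 1.001
finger_force: 0.0
```

```bash
python3 e.py wrist; python3 fit.py o_wrist_scene_side.pkl o_wrist.pkl
python3 - <<'E'
from mv import *
P,T=probepose(-.66)
g=np.array([504,-273.5,122]); rel(T,g+P[:,2]*144)
q=np.load("probe.npy");P,T=probepose(q[3]);rel(T,q[:3]+P[:,2]*144)
E
```

```text
wrist probe_grip 0.59 [225.8, 286.2] 2294 [287. 226.] [66. 38.] 90.0
wrist holder 0.83 [172.5, 286.2] 4070 [288. 188.] [94. 64.] 90.0
[ 465.37  -243.603  257.554] [-0.458 -0.261 -0.274  1.231 -0.06   0.152]
[ 503.822 -274.096  121.985   -0.669] 0.4829742394993991 [np.float64(0.0816672616922528), np.float64(0.19771863117870725), np.float64(0.1501934576151952), np.float64(0.05339488901324385)]
[ 503.911 -274.365  121.147   -0.665] 0.47314149528545024 [np.float64(0.07686788052740157), np.float64(0.2052659860290167), np.float64(0.14987628137150932), np.float64(0.04113134735752266)]
[ 503.612 -274.247  121.502   -0.667] 0.47294800157088945 [np.float64(0.07985334883305018), np.float64(0.19766494705403204), np.float64(0.1534801762114537), np.float64(0.04194952947235353)]
[ 503.939 -274.549  121.256   -0.657] 0.4651308581917961 [np.float64(0.0803571428571429), np.float64(0.20323886639676114), np.float64(0.14582224587546566), np.float64(0.03571260306242641)]
[ 503.813 -274.507  121.171   -0.683] 0.4759360862591765 [np.float64(0.07344581791933591), np.float64(0.19989180416553964), np.float64(0
[... 1128 characters left out ...]
.])), ((281, 356), array([ 541., -347.])), ((296, 334), array([ 579., -290.])), ((284, 326), array([ 554., -265.])), ((287, 314), array([ 564., -229.])), ((284, 306), array([ 559., -204.]))]
wrist [((258, 141), array([ 467., -287.])), ((260, 235), array([ 573., -370.])), ((269, 233), array([ 577., -358.])), ((267, 206), array([ 540., -332.])), ((281, 192), array([ 534., -306.])), ((294, 193), array([ 544., -294.])), ((303, 200), array([ 558., -291.])), ((307, 209), array([ 573., -294.])), ((304, 222), array([ 588., -309.])), ((310, 235), array([ 612., -315.])), ((320, 144), array([ 508., -235.]))]
row [ 0.015  0.002  0.002  0.056 -0.177  0.372]
row [ 0.008 -0.023  0.025  0.048 -0.177  0.35 ]
```

Emit:
play_rows([
  [[0.01,-0.02,0.02,0.05,-0.17,0.35,1],[0.01,-0.02,0.02,0.05,-0.17,0.35,1],[0.01,-0.02,0.02,0.05,-0.17,0.35,1]],
], force=60)

```text
time_s: 15.07
ee_pos: [464.5, -244.2, 256.2]
ee_rot: [[-0.744, 0.611, 0.27], [0.574, 0.791, -0.209], [-0.342, -0.0, -0.94]]
force: [-0.2, 0.6, 0.8]
width: 1.002
finger_force: 0.0
```

Emit:
play_rows([
  [[0,0,0.6,0,0,0,1],[0,0,1.2,0,0,0,1],[0,0,1.8,0,0,0,1],[0,0,2.25,0,0,0,1],[0,0,2.25,0,0,0,1]],
])

```text
time_s: 15.48
ee_pos: [487.9, -262.8, 167.3]
ee_rot: [[-0.745, 0.612, 0.265], [0.576, 0.791, -0.207], [-0.336, -0.001, -0.942]]
force: [-2.1, 0.3, -1.5]
width: 1.002
finger_force: 0.0
```

Run:
```python
from mv import *
P,T=probepose(-.66);s=manip.state();print(s["force"],s["ee_pos"])
rel(T,np.array([503.9,-274.4,121.3])+P[:,2]*54)
```

```text
[-2.118  0.26  -1.525] [ 487.855 -262.822  167.341]
row [-0.069  0.017 -0.1   -0.007 -0.067  0.022]
```

Emit:
play_rows([
  [[0,0,0,0,0,0,0.6],[0,0,0,0,0,0,0.3],[0,0,0,0,0,0,0.1],[0,0,0,0,0,0,0.1],[0,0,0,0,0,0,0.1]],
])

```text
time_s: 15.9
ee_pos: [488.9, -263.2, 172.9]
ee_rot: [[-0.742, 0.612, 0.272], [0.575, 0.791, -0.21], [-0.344, 0.0, -0.939]]
force: [2.9, 3.3, 1.7]
width: 0.295
finger_force: 1.7
```

Emit:
play_rows([
  [[0,0,0,0,0,0,0.1],[0,0,0,0,0,0,0.1],[0,0,0,0,0,0,0.1]],
])

```text
time_s: 16.15
ee_pos: [489.0, -263.2, 173.0]
ee_rot: [[-0.742, 0.612, 0.272], [0.575, 0.791, -0.21], [-0.344, 0.0, -0.939]]
force: [-2.3, 1.3, 6.6]
width: 0.274
finger_force: 59.0
```

Run:
```python
from mv import *
P,T=probepose(-.66);s=manip.state();print(s["force"],s["ee_pos"],s["width"]*85)
rel(T,np.array([503.9,-274.4,121.3])+P[:,2]*54)
```

```text
[-2.305  1.33   6.649] [ 488.95  -263.157  172.99 ] 23.281725241007226
row [0.004 0.007 0.024 0.007 0.013 0.007]
```

Emit:
play_rows([
  [[0,0,-0.3,0,0,0,0.1],[0,0,-0.7,0,0,0,0.1],[0,0,-1.1,0,0,0,0.1],[0,0,-1.5,0,0,0,0.1],[0,0,-1.9,0,0,0,0.1]],
])

```text
time_s: 16.57
ee_pos: [467.4, -246.8, 244.3]
ee_rot: [[-0.743, 0.613, 0.27], [0.576, 0.79, -0.21], [-0.342, -0.0, -0.94]]
force: [0.1, -0.2, -1.4]
width: 0.272
finger_force: 59.1
```

Emit:
play_rows([
  [[0,0,-0.4,0,0,0,0.1],[0,0,-0.8,0,0,0,0.1],[0,0,-1.2,0,0,0,0.1],[0,0,-1.2,0,0,0,0.1]],
])

```text
time_s: 16.9
ee_pos: [454.9, -236.9, 292.2]
ee_rot: [[-0.741, 0.612, 0.275], [0.575, 0.791, -0.212], [-0.347, 0.001, -0.938]]
force: [1.2, 0.2, 0.4]
width: 0.273
finger_force: 59.2
```

Run:
```python
from mv import *
s=manip.state();print(s["force"],s["width"]*85,s["qpos"])
rel(down(-.2),(500,-100,300))
rel(down(-.2),(568.5,63.6,290))
```

```text
[1.179 0.246 0.422] 23.23386985409209 [-0.451 -0.301 -0.243  1.281 -0.071  0.196]
row [ 1.063  3.395 -0.598 -0.768  3.322 -4.34 ]
row [ 2.231  7.677 -0.759 -0.768  3.322 -4.34 ]
```

Emit:
play_rows([
  [[0.2,0.7,-0.12,-0.15,0.66,-0.87,0.1],[0.4,1.4,-0.24,-0.3,1.33,-1.74,0.1],[0.6,2.0,-0.36,-0.46,2.0,-2.6,0.1],[0.85,2.7,-0.48,-0.6,2.65,-3.47,0.1],[1.06,3.4,-0.6,-0.77,3.32,-4.34,0.1]],
])

```text
time_s: 17.32
ee_pos: [500.3, -99.0, 296.1]
ee_rot: [[-0.981, 0.195, -0.007], [0.195, 0.981, 0.003], [0.007, 0.002, -1.0]]
force: [0.6, -0.2, -2.2]
width: 0.277
finger_force: 59.4
```

Run:
```python
from mv import *
rel(down(-.2),(568.5,63.6,250))
```

```text
row [-0.887  4.317  1.155  0.018 -0.071  0.036]
```

Emit:
play_rows([
  [[-0.2,0.9,0,0,0,0,0.1],[-0.4,1.8,0,0,0,0,0.1],[-0.6,2.7,0,0,0,0,0.1],[-0.8,3.6,0.5,0,0,0,0.1],[-0.88,4.3,1.2,0,0,0,0.1]],
])

```text
time_s: 17.73
ee_pos: [570.6, 64.0, 249.2]
ee_rot: [[-0.98, 0.198, 0.0], [0.198, 0.98, 0.003], [0.0, 0.003, -1.0]]
force: [1.3, -0.5, -1.0]
width: 0.272
finger_force: 59.4
```

Emit:
play_rows([
  [[0,0,0,0,0,0,0.1],[0,0,0,0,0,0,0.1],[0,0,0,0,0,0,0.1],[0,0,0,0,0,0,0.1]],
])

```text
time_s: 18.07
ee_pos: [568.9, 60.6, 249.4]
ee_rot: [[-0.98, 0.2, -0.002], [0.2, 0.98, 0.002], [0.003, 0.002, -1.0]]
force: [0.3, -0.1, -0.2]
width: 0.272
finger_force: 59.4
```

```bash
cat > t.py <<'E'
from mv import *
s=manip.state();p=np.array(s["ee_pos"]);R=np.array(s["ee_rot"]);print(p,R[:,2],s["force"],s["qpos"])
rel(down(-.2),(568.5,63.6,p[2]))
t=p+R[:,2]*162.5
for n in ("wrist","scene","side"):
    c=shot(n,n+"_t.png")
    print(n,"pred tip px",proj(c,t),"pred ring px",proj(c,(568.5,63.6,42)))
    for k in("tip","spot"):
        print(k,[(round(d["conf"],2),d["point"],ray(c,d["point"],t[2] if k=="tip" else 42)) for d in manip.find_in(n,k)[:2]])
    m=manip.outline_of(n,"probe_grip")[:1]
    for d in m:
        pts=np.argwhere(d["mask"]); print("probe mask",d["conf"],len(pts),pts.min(0),pts.max(0), "lowest cols",pts[pts[:,0]>=pts[:,0].max()-2][:,1].mean())
        v=cv2.fitLine(pts[:,::-1].astype(np.float32),cv2.DIST_HUBER,0,.01,.01).ravel(); a=np.array(proj(c,t))-np.array(proj(c,p))
        print("line slope dcol/drow",v[0]/v[1],"pred",a[1]/a[0])
E
python3 t.py
```

```text
[568.942  60.63  249.385] [-0.002  0.002 -1.   ] [ 0.348 -0.094 -0.179] [0.105 0.128 0.115 1.56  0.002 0.306]
row [ 0.026  0.071  0.     0.015 -0.026 -0.01 ]
wrist pred tip px (np.float64(216.70502982010245), np.float64(288.8316373680441)) pred ring px (np.float64(201.29443506613345), np.float64(291.1878410829669))
tip [(0.72, [300.7, 285.9], array([650.243,  41.618,  86.886]))]
spot [(0.75, [173.6, 402.2], array([562.604, 174.395,  42.   ])), (0.73, [194.3, 292.5], array([561.69 ,  66.284,  42.   ]))]
probe mask 0.81 7820 [210 256] [362 321] lowest cols 287.4718309859155
line slope dcol/drow -0.00073190144 pred 0.010383629913702685
scene pred tip px (np.float64(244.4758361452984), np.float64(300.31045699120796)) pred ring px (np.float64(257.935180366242), np.float64(300.5268245983528))
tip []
spot [(0.77, [261.8, 302.2], array([573.088,  72.694,  42.   ])), (0.62, [225.9, 300.4], array([506.591,   4.783,  42.   ]))]
probe mask 0.83 316 [196 293] [245 310] lowest cols 301.0
line slope dcol/drow 0.100238085 pred -0.05119346045205037
side pred tip px (np.float64(214.18245022520335), np.float64(279.68133010317695)) pred ring px (np.float64(226.71522830495408), np.float64(279.2609641013272))
tip [(0.28, [228.6, 279.5], array([562.924,  -3.875,  86.886]))]
spot [(0.95, [230.0, 279.9], array([569.083,  48.463,  42.   ])), (0.35, [176.8, 314.6], array([705.138, 327.564,  42.   ]))]
probe mask 0.57 166 [190 274] [214 286] lowest cols 279.5
line slope dcol/drow 0.00044365332 pred -0.02824287670715486
```

The probe's lowest outline pixels match the predicted tip in the scene and side views, so it hangs upright where expected. I align and lower to just above the lid.

Emit:
play_rows([
  [[0.03,0.07,0.5,0.01,-0.02,0,0.1],[0.03,0.07,0.9,0.01,-0.02,0,0.1],[0.03,0.07,0.95,0.01,-0.02,0,0.1],[0.03,0.07,0.95,0.01,-0.02,0,0.1],[0.03,0.07,0.95,0.01,-0.02,0,0.1]],
])

```text
time_s: 19.08
ee_pos: [568.2, 64.6, 211.1]
ee_rot: [[-0.98, 0.199, -0.001], [0.199, 0.98, 0.001], [0.002, 0.0, -1.0]]
force: [0.2, 0.4, -1.8]
width: 0.273
finger_force: 59.6
```

Emit:
play_rows([
  [[0,0,0,0,0,0,0.1],[0,0,0,0,0,0,0.1],[0,0,0,0,0,0,0.1],[0,0,0,0,0,0,0.1],[0,0,0,0,0,0,0.1]],
])

```text
time_s: 19.5
ee_pos: [568.2, 64.6, 210.6]
ee_rot: [[-0.98, 0.199, -0.001], [0.199, 0.98, 0.001], [0.002, 0.0, -1.0]]
force: [0.5, 0.1, -1.0]
width: 0.27
finger_force: 59.6
```

```bash
python3 t.py
```

```text
[568.215  64.567 210.63 ] [-0.001  0.001 -1.   ] [ 0.506  0.099 -1.014] [0.113 0.125 0.037 1.484 0.001 0.313]
row [-0.012 -0.022 -0.     0.004 -0.015 -0.001]
wrist pred tip px (np.float64(216.70556352299994), np.float64(288.8315335875998)) pred ring px (np.float64(215.16913139647238), np.float64(287.7028783134886))
tip [(0.45, [212.7, 288.5], array([564.388,  65.121,  48.13 ]))]
spot [(0.42, [204.4, 288.1], array([558.944,  65.885,  42.   ]))]
probe mask 0.86 7591 [210 256] [362 320] lowest cols 289.25619834710744
line slope dcol/drow 0.0039725075 pred 0.01038522504568717
scene pred tip px (np.float64(256.40897086635744), np.float64(301.1827926646096)) pred ring px (np.float64(257.935180366242), np.float64(300.5268245983528))
tip []
spot [(0.61, [262.5, 302.3], array([574.208,  74.031,  42.   ]))]
probe mask 0.31 774 [216 246] [249 280] lowest cols 265.8333333333333
line slope dcol/drow 2.7547226 pred -0.05839007592346251
side pred tip px (np.float64(224.73078568819122), np.float64(279.0851896356442)) pred ring px (np.float64(226.71522830495408), np.float64(279.2609641013272))
tip [(0.35, [207.9, 281.1], array([580.304, 146.462,  48.13 ]))]
spot [(0.95, [229.1, 280.9], array([572.182,  52.411,  42.   ])), (0.28, [206.5, 277.4], array([570.793, 163.073,  42.   ]))]
probe mask 0.72 181 [201 273] [225 286] lowest cols 279.3636363636364
line slope dcol/drow -0.001064138 pred -0.02649002099025936
```

Emit:
play_rows([
  [[-0.01,-0.02,0.05,0,0,0,0.1],[-0.01,-0.02,0.1,0,0,0,0.1],[-0.01,-0.02,0.1,0,0,0,0.1],[-0.01,-0.02,0.1,0,0,0,0.1],[-0.01,-0.02,0.1,0,0,0,0.1]],
])

```text
time_s: 20.52
ee_pos: [568.3, 63.7, 206.3]
ee_rot: [[-0.98, 0.199, -0.002], [0.199, 0.98, 0.001], [0.002, 0.0, -1.0]]
force: [-0.0, -0.3, -0.9]
width: 0.272
finger_force: 59.6
```

Emit:
play_rows([
  [[0,0,0.05,0,0,0,0.1],[0,0,0.05,0,0,0,0.1],[0,0,0.05,0,0,0,0.1],[0,0,0.05,0,0,0,0.1]],
])

```text
time_s: 20.85
ee_pos: [568.4, 63.8, 204.5]
ee_rot: [[-0.98, 0.199, -0.002], [0.199, 0.98, 0.001], [0.002, 0.0, -1.0]]
force: [-0.5, 0.5, -0.3]
width: 0.271
finger_force: 59.6
```

Emit:
play_rows([
  [[0,0,0.05,0,0,0,0.1],[0,0,0.05,0,0,0,0.1],[0,0,0.05,0,0,0,0.1],[0,0,0.05,0,0,0,0.1]],
])

```text
time_s: 21.18
ee_pos: [568.4, 63.7, 202.4]
ee_rot: [[-0.98, 0.199, -0.002], [0.199, 0.98, 0.001], [0.002, 0.0, -1.0]]
force: [0.4, 0.1, -0.1]
width: 0.27
finger_force: 59.8
```

Emit:
play_rows([
  [[0,0,0.05,0,0,0,0.1],[0,0,0.05,0,0,0,0.1],[0,0,0.05,0,0,0,0.1],[0,0,0.05,0,0,0,0.1]],
])

```text
time_s: 21.52
ee_pos: [568.4, 63.8, 200.4]
ee_rot: [[-0.98, 0.199, -0.002], [0.199, 0.98, 0.001], [0.002, 0.0, -1.0]]
force: [0.7, -0.2, 1.4]
width: 0.274
finger_force: 59.9
```

Emit:
play_rows([
  [[0,0,0.045,0,0,0,0.1],[0,0,0.045,0,0,0,0.1],[0,0,0.045,0,0,0,0.1],[0,0,0.045,0,0,0,0.1]],
])

```text
time_s: 21.85
ee_pos: [568.4, 63.7, 198.6]
ee_rot: [[-0.98, 0.199, -0.002], [0.199, 0.98, 0.001], [0.002, 0.0, -1.0]]
force: [0.1, 0.3, 2.3]
width: 0.276
finger_force: 60.0
```

Emit:
play_rows([
  [[0,0,0,0,0,0,0.1]],
])

```text
time_s: 21.93
ee_pos: [568.4, 63.7, 198.6]
ee_rot: [[-0.98, 0.199, -0.002], [0.199, 0.98, 0.001], [0.002, 0.0, -1.0]]
force: [0.5, 0.6, 1.9]
width: 0.271
finger_force: 60.0
```

Emit:
play_rows([
  [[0,0,0,0,0,0,0.1]],
])

```text
time_s: 22.02
ee_pos: [568.4, 63.7, 198.6]
ee_rot: [[-0.98, 0.199, -0.002], [0.199, 0.98, 0.001], [0.002, 0.0, -1.0]]
force: [1.2, 0.7, 1.3]
width: 0.272
finger_force: 60.0
```

Run:
```python
from mv import *
F=[]
for i in range(10):
    manip.snapshot("side"); s=manip.state(); F.append(s["force"])
F=np.array(F);print(F.mean(0),F.std(0),s["ee_pos"],s["ee_rot"][:,2],s["time_s"])
c=shot("wrist");t=np.array(s["ee_pos"])
for d in manip.find_in("wrist","spot")[:3]: print("spot",d["conf"],d["point"],proj(c,(568.4,63.6,42)))
for n in("tub_b",):
    for d in manip.find_in("wrist",n): print(d["conf"],ray(c,d["point"],42))
# ring pixels: look for dark ring on lid near tip in rectified patch
W=[(540,35),(597,35),(540,92),(597,92)];k=6
src=np.float32([proj(c,(x,y,42))[::-1] for x,y in W]);dst=np.float32([((y-35)*k,(597-x)*k) for x,y in W])
r=cv2.warpPerspective(c[0],cv2.getPerspectiveTransform(src,dst),(342,342),flags=cv2.INTER_CUBIC)
cv2.imwrite("pics/end.png",r)
g=cv2.resize(cv2.cvtColor(r,6),(38,38),interpolation=cv2.INTER_AREA)
for row in g: print("".join(" .:-=+*#"[7-min(7,int(v)//32)] for v in row))
```

```text
[1.022 0.765 2.177] [0.486 0.367 0.306] [568.374  63.737 198.546] [-0.002  0.001 -1.   ] 22.5167
spot 0.96 [203.5, 288.3] (np.float64(219.48533828050444), np.float64(288.6346996015593))
0.89 [690.972 181.697  42.   ]
0.87 [422.679  12.602  42.   ]
0.82 [555.964  66.16   42.   ]
0.8 [561.856 172.988  42.   ]
0.71 [429.886 140.61   42.   ]
0.71 [594.074 102.708  42.   ]
0.64 [564.734 -45.832  42.   ]
*******************************+:.....
*******************************+---:::
*******************************=-----=
*******************************=-----=
*******************************=-----=
******************************+=-----=
******************************+=-----=
******************************=------=
+****************************+=------=
++***************************=-------=
==**************************+=-------=
==+*************************=--------=
===+************************=--------=
==-=+********************++*+=--:----=
======******************+==**=-. :---=
====-==+**************+==-=+*+.  .---=
=====--=**+**********++=---=*+.   .:--
=====--+*+===++*+++++++=---=**:     .:
====--=+*+---=++++++++==---=+*:      :
==-----+*+----=+++++++==---=+*.      :
==-----+*+=---==++++++==---=+*:      :
==-----=**=----=++++++=----=*+.      :
==-----=**=----==++++==----=*-       .
==-----=+*+=----======----=++.       .
==------=**=-------=------+*=        .
==------=+**=------------=*+.        .
==-------=***=---------==**=         .
==--------=+**+==---===+**+-         .
==---------=+***++++++***+=:         .
==----------==+********+=--:         .
==------------===++++===----         .
==-----------------=-------:         .
==-------------------------:         .
==-------------------------:         .
=------------------------:..         .
==---------------------::            .
=---------------------:              .
===============--------.             .
```

```bash
python3 -c "
from cell import manip
print(manip.hand_in())"
```

```text
the job is handed in; nothing more can be done
None
```

I handed the job in at about 22.5 s. The three tubs stand flush and square at the rail, each within about 0.6 mm of its tick. The gripper holds the probe upright inside the ring, its foot pressed about 6 mm (half-way) by my force and height readings; I did not re-measure the tub line or the bystanders after the press.

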